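# Find the barrel with the stuck core and start it on the shaker

## Task

One of the four look-alike brass barrels on the grey mat still has its solid core stuck inside: find it by its weight, and set it down gently, upright, wholly on the shaker's round black pad. With it standing there, turn the red handle fully round to on (clockwise, towards the green dot) to shake the core loose. Leave the three hollow barrels standing on the mat and do not disturb the other things on the bench.

Things in the scene. Friction and masses are not known exactly. Their poses are not given: they have to be found in the camera images.
- barrel_1: one of four identical-looking brass barrels: upright cylinder 60 mm tall (plus a 3 mm button), collars 44 mm diameter at foot and head, 40 mm between (the fingers close on about 42 mm). Origin: centre of its underside, z up. Three are hollow, about 0.25 kg; one, in any place, has a solid core, about 0.65 kg: only the weight tells.
- barrel_2: one of four identical-looking brass barrels: upright cylinder 60 mm tall (plus a 3 mm button), collars 44 mm diameter at foot and head, 40 mm between (the fingers close on about 42 mm). Origin: centre of its underside, z up. Three are hollow, about 0.25 kg; one, in any place, has a solid core, about 0.65 kg: only the weight tells.
- barrel_3: one of four identical-looking brass barrels: upright cylinder 60 mm tall (plus a 3 mm button), collars 44 mm diameter at foot and head, 40 mm between (the fingers close on about 42 mm). Origin: centre of its underside, z up. Three are hollow, about 0.25 kg; one, in any place, has a solid core, about 0.65 kg: only the weight tells.
- barrel_4: one of four identical-looking brass barrels: upright cylinder 60 mm tall (plus a 3 mm button), collars 44 mm diameter at foot and head, 40 mm between (the fingers close on about 42 mm). Origin: centre of its underside, z up. Three are hollow, about 0.25 kg; one, in any place, has a solid core, about 0.65 kg: only the weight tells.
- mat: grey mat 260 x 260 mm, 4 mm thick, fixed to the bench; the barrels stand on it about 110 mm apart along its x and 140 mm along its y. Origin at the centre of its underside.
- shaker: vibrating plate: blue housing 170 mm (its x) x 260 mm (its y), top 60 mm above the bench, fixed. Origin at the centre of its underside. The round pad is towards its +y end, the red handle on a yellow plate towards its -y end.
- pad (a point): centre of the top face of the round black rubber pad on the shaker, 80 mm diameter, 66 mm above the bench
- switch_grip (a point): on the axis of the red rotary handle, at the height to grip it. The handle is a bar 58 mm long (point x) x 14 mm thick (point y), its top 12 mm above this point, its underside 19 mm below; the yellow plate is 28 mm below. The point turns with the handle. The white mark on one end of the bar points to the white dot at off, the green dot at on.
- switch (a joint): angle of the red handle, rad: 0 = off stop, 1.2 = on stop (69 degrees); grows as it turns clockwise seen from above; stiff, stays where it is left; starts at or near off
- washer: bystander: small flat brass washer, 30 mm diameter, 8 mm high, lying about the middle of the mat; origin: centre of its underside
- bottle: bystander: clear bottle with a blue cap, 60 mm diameter, 120 mm tall; origin: centre of its underside
- brush: bystander: small brush with a 170 mm overall length lying on the bench; origin: its middle
- screwdriver: bystander: screwdriver lying on the bench, 160 mm long; origin: its middle
- eyepiece: bystander: waisted brass eyepiece, 56 mm diameter, 45 mm tall; origin: centre of its underside
- jar: bystander: glass jar with a white lid, 60 mm diameter, 60 mm tall; origin: centre of its underside
- tray: bystander: clear open tray with compartments, 120 x 160 x 40 mm; origin: centre of its underside
Not all that is in view belongs to the job. Leave any pink look-alike of the barrel_4 alone. Leave any pink look-alike of the barrel_1 alone.

How it is judged:
On the way, in this order (a step that is already met when the one before it is completed fails the run):
1. the cored barrel stands released on the pad, the three hollow ones on the mat, the handle still at off (((horizontal distance between barrel_1 and pad below 0.02 m and z of barrel_1 in the frame of pad between -0.003 and 0.004 m and angle between barrel_1's own z axis and vertical below 0.08 rad and contact force between barrel_1 and shaker above 4.1 N and linear speed of barrel_1 below 0.02 m/s and contact force between barrel_1 and the fingers below 0.1 N) or (horizontal distance between barrel_2 and pad below 0.02 m and z of barrel_2 in the frame of pad between -0.003 and 0.004 m and angle between barrel_2's own z axis and vertical below 0.08 rad and contact force between barrel_2 and shaker above 4.1 N and linear speed of barrel_2 below 0.02 m/s and contact force between barrel_2 and the fingers below 0.1 N) or (horizontal distance between barrel_3 and pad below 0.02 m and z of barrel_3 in the frame of pad between -0.003 and 0.004 m and angle between barrel_3's own z axis and vertical below 0.08 rad and contact force between barrel_3 and shaker above 4.1 N and linear speed of barrel_3 below 0.02 m/s and contact force between barrel_3 and the fingers below 0.1 N) or (horizontal distance between barrel_4 and pad below 0.02 m and z of barrel_4 in the frame of pad between -0.003 and 0.004 m and angle between barrel_4's own z axis and vertical below 0.08 rad and contact force between barrel_4 and shaker above 4.1 N and linear speed of barrel_4 below 0.02 m/s and contact force between barrel_4 and the fingers below 0.1 N)) and ((horizontal distance between barrel_1 and pad below 0.02 m and z of barrel_1 in the frame of pad between -0.003 and 0.004 m and angle between barrel_1's own z axis and vertical below 0.08 rad and contact force between barrel_1 and shaker above 4.1 N and linear speed of barrel_1 below 0.02 m/s and contact force between barrel_1 and the fingers below 0.1 N) or (x of barrel_1 in the frame of mat between -0.13 and 0.13 m and y of barrel_1 in the frame of mat between -0.13 and 0.13 m and z of barrel_1 in the frame of mat between 0 and 0.01 m and angle between barrel_1's own z axis and vertical below 0.08 rad and linear speed of barrel_1 below 0.02 m/s)) and ((horizontal distance between barrel_2 and pad below 0.02 m and z of barrel_2 in the frame of pad between -0.003 and 0.004 m and angle between barrel_2's own z axis and vertical below 0.08 rad and contact force between barrel_2 and shaker above 4.1 N and linear speed of barrel_2 below 0.02 m/s and contact force between barrel_2 and the fingers below 0.1 N) or (x of barrel_2 in the frame of mat between -0.13 and 0.13 m and y of barrel_2 in the frame of mat between -0.13 and 0.13 m and z of barrel_2 in the frame of mat between 0 and 0.01 m and angle between barrel_2's own z axis and vertical below 0.08 rad and linear speed of barrel_2 below 0.02 m/s)) and ((horizontal distance between barrel_3 and pad below 0.02 m and z of barrel_3 in the frame of pad between -0.003 and 0.004 m and angle between barrel_3's own z axis and vertical below 0.08 rad and contact force between barrel_3 and shaker above 4.1 N and linear speed of barrel_3 below 0.02 m/s and contact force between barrel_3 and the fingers below 0.1 N) or (x of barrel_3 in the frame of mat between -0.13 and 0.13 m and y of barrel_3 in the frame of mat between -0.13 and 0.13 m and z of barrel_3 in the frame of mat between 0 and 0.01 m and angle between barrel_3's own z axis and vertical below 0.08 rad and linear speed of barrel_3 below 0.02 m/s)) and ((horizontal distance between barrel_4 and pad below 0.02 m and z of barrel_4 in the frame of pad between -0.003 and 0.004 m and angle between barrel_4's own z axis and vertical below 0.08 rad and contact force between barrel_4 and shaker above 4.1 N and linear speed of barrel_4 below 0.02 m/s and contact force between barrel_4 and the fingers below 0.1 N) or (x of barrel_4 in the frame of mat between -0.13 and 0.13 m and y of barrel_4 in the frame of mat between -0.13 and 0.13 m and z of barrel_4 in the frame of mat between 0 and 0.01 m and angle between barrel_4's own z axis and vertical below 0.08 rad and linear speed of barrel_4 below 0.02 m/s)) and value of joint switch below 0.3 rad), for 0.2 s.
2. the handle is at on (value of joint switch above 1.08 rad), for 0.2 s.
At the end, for the whole second after the job is handed in: The heavy (cored) barrel stands upright (within 0.08 rad), released and at rest on the shaker's pad with its axis within 20 mm of the pad's centre; the three hollow ones stand upright on the mat with their axes inside its edges; the handle is at on (joint above 1.08 rad of 1.2) (((horizontal distance between barrel_1 and pad below 0.02 m and z of barrel_1 in the frame of pad between -0.003 and 0.004 m and angle between barrel_1's own z axis and vertical below 0.08 rad and contact force between barrel_1 and shaker above 4.1 N and linear speed of barrel_1 below 0.02 m/s and contact force between barrel_1 and the fingers below 0.1 N) or (horizontal distance between barrel_2 and pad below 0.02 m and z of barrel_2 in the frame of pad between -0.003 and 0.004 m and angle between barrel_2's own z axis and vertical below 0.08 rad and contact force between barrel_2 and shaker above 4.1 N and linear speed of barrel_2 below 0.02 m/s and contact force between barrel_2 and the fingers below 0.1 N) or (horizontal distance between barrel_3 and pad below 0.02 m and z of barrel_3 in the frame of pad between -0.003 and 0.004 m and angle between barrel_3's own z axis and vertical below 0.08 rad and contact force between barrel_3 and shaker above 4.1 N and linear speed of barrel_3 below 0.02 m/s and contact force between barrel_3 and the fingers below 0.1 N) or (horizontal distance between barrel_4 and pad below 0.02 m and z of barrel_4 in the frame of pad between -0.003 and 0.004 m and angle between barrel_4's own z axis and vertical below 0.08 rad and contact force between barrel_4 and shaker above 4.1 N and linear speed of barrel_4 below 0.02 m/s and contact force between barrel_4 and the fingers below 0.1 N)) and ((horizontal distance between barrel_1 and pad below 0.02 m and z of barrel_1 in the frame of pad between -0.003 and 0.004 m and angle between barrel_1's own z axis and vertical below 0.08 rad and contact force between barrel_1 and shaker above 4.1 N and linear speed of barrel_1 below 0.02 m/s and contact force between barrel_1 and the fingers below 0.1 N) or (x of barrel_1 in the frame of mat between -0.13 and 0.13 m and y of barrel_1 in the frame of mat between -0.13 and 0.13 m and z of barrel_1 in the frame of mat between 0 and 0.01 m and angle between barrel_1's own z axis and vertical below 0.08 rad and linear speed of barrel_1 below 0.02 m/s)) and ((horizontal distance between barrel_2 and pad below 0.02 m and z of barrel_2 in the frame of pad between -0.003 and 0.004 m and angle between barrel_2's own z axis and vertical below 0.08 rad and contact force between barrel_2 and shaker above 4.1 N and linear speed of barrel_2 below 0.02 m/s and contact force between barrel_2 and the fingers below 0.1 N) or (x of barrel_2 in the frame of mat between -0.13 and 0.13 m and y of barrel_2 in the frame of mat between -0.13 and 0.13 m and z of barrel_2 in the frame of mat between 0 and 0.01 m and angle between barrel_2's own z axis and vertical below 0.08 rad and linear speed of barrel_2 below 0.02 m/s)) and ((horizontal distance between barrel_3 and pad below 0.02 m and z of barrel_3 in the frame of pad between -0.003 and 0.004 m and angle between barrel_3's own z axis and vertical below 0.08 rad and contact force between barrel_3 and shaker above 4.1 N and linear speed of barrel_3 below 0.02 m/s and contact force between barrel_3 and the fingers below 0.1 N) or (x of barrel_3 in the frame of mat between -0.13 and 0.13 m and y of barrel_3 in the frame of mat between -0.13 and 0.13 m and z of barrel_3 in the frame of mat between 0 and 0.01 m and angle between barrel_3's own z axis and vertical below 0.08 rad and linear speed of barrel_3 below 0.02 m/s)) and ((horizontal distance between barrel_4 and pad below 0.02 m and z of barrel_4 in the frame of pad between -0.003 and 0.004 m and angle between barrel_4's own z axis and vertical below 0.08 rad and contact force between barrel_4 and shaker above 4.1 N and linear speed of barrel_4 below 0.02 m/s and contact force between barrel_4 and the fingers below 0.1 N) or (x of barrel_4 in the frame of mat between -0.13 and 0.13 m and y of barrel_4 in the frame of mat between -0.13 and 0.13 m and z of barrel_4 in the frame of mat between 0 and 0.01 m and angle between barrel_4's own z axis and vertical below 0.08 rad and linear speed of barrel_4 below 0.02 m/s)) and value of joint switch above 1.08 rad); the robot touches nothing.
It fails at once if a barrel tipped over (more than 0.6 rad) (angle between any of barrel_1, barrel_2, barrel_3, barrel_4's own z axis and vertical above 0.6 rad).
It fails at once if a barrel dropped onto the pad (faster than 0.45 m/s within 20 mm of it) ((horizontal distance between barrel_1 and pad below 0.06 m and z of barrel_1 in the frame of pad below 0.02 m and linear speed of barrel_1 above 0.45 m/s) or (horizontal distance between barrel_2 and pad below 0.06 m and z of barrel_2 in the frame of pad below 0.02 m and linear speed of barrel_2 above 0.45 m/s) or (horizontal distance between barrel_3 and pad below 0.06 m and z of barrel_3 in the frame of pad below 0.02 m and linear speed of barrel_3 above 0.45 m/s) or (horizontal distance between barrel_4 and pad below 0.06 m and z of barrel_4 in the frame of pad below 0.02 m and linear speed of barrel_4 above 0.45 m/s)).
It fails at once if a barrel pressed hard on the shaker (more than 60 N) (contact force between any of barrel_1, barrel_2, barrel_3, barrel_4 and shaker above 60 N).
It fails at once if another thing on the bench moved more than 40 mm (distance of any of washer, bottle, brush, screwdriver, eyepiece, jar, tray from where it was at the start of the episode above 0.04 m).
It also fails if it takes over 72 s, if anything falls off the work surface, if the arm or the gripper's body presses on something with over 40 N, if the wrist force passes 120 N, or if a joint passes its speed limit or range.

## Robot

A 6-joint arm with a two-finger parallel gripper is mounted at the origin on the work surface. World frame = base frame: x ahead of the robot, y to its left, z up, the work surface at z = 0. Lengths are in m, angles in rad, forces in N, time in s.
With the tool pointing down it reaches from about 0.375 to 0.975 m from the base axis. Payload 3.8 kg.
Tool frame: the origin (TCP) lies at the very end of the fingers, on their centre line; the grasp point (between the pads) lies 19 mm behind it; z points along the fingers, y is the line along which they close (so a half turn about z gives the same grasp; the last joint's range is limited). The gripper opens to 85 mm and grips with 20 to 120 N. Pads are 22 mm wide; open, the fingers measure 114 mm over their backs; the gripper's body (76 mm by 85 mm) begins 54 mm behind the grasp point. The pads swing forward as they close: fully open they stand 13 mm farther back than shut.
Start: joints at [1.235, 0.264, 1.604, -0, 1.274, -0.037], TCP at [0.199, 0.645, 0.231] pointing down, gripper open.
Joint ranges: [-2.63, 2.63], [-0.94, 2.18], [0.31, 2.57], [-1.31, 4.45], [0, 2.66], [-2.55, 2.55]. Speed limits (rad/s): [2.57, 2.57, 3.14, 3.14, 3.14, 3.14].

## Interface

Orientations are given as a rotation vector (axis times angle).
In Python, from workcell import read_state, read_camera, calibration, finish_job gives the robot as it stands.
- The arm moves only by the tool step_arm, never from a script. Its argument "commands" is a list of rows, each an object of numbers: "fingers": the gripper's target within -1 to 1 (shut at 1, half-way at 0, fully open at -1); "dx", "dy", "dz": the shift along the tool's x, y, z in m; "roll": the turn about the tool's z in degrees. In form: [{"fingers": .., "dx": .., "dy": .., "dz": .., "roll": ..}, ...]. A call has 1 to 8 rows; each row is the pose to reach, as a shift and turn from the pose commanded when the call began, along the tool's axes at that moment; what a row does not reach only later rows make up. A row lasts 1/8 s, in which the tool goes at most 62.5 mm and 10.7 degrees, less where a joint would pass 70% of its speed; a pose out of reach is approached as far as the arm can. A call with a gripper value outside its range is refused whole. The fingers move at their own pace and stop on an object; "squeeze" is the grip in N (left out, the last holds). Time passes only in rows, so rows that repeat a pose let the fingers close. It gives the time, the measured TCP pose, the force, the opening and the grip force at its end, in the units of the state.
- read_state(): the state, without advancing time (a new reading comes with each control period).
- read_camera(name): name is "scene" or "top" or "wrist"; returns (picture, depth): 400x640x3 uint8, blue, green, red; 400x640 float32, m along the optical axis (not along the pixel's ray), 0 where there is no reading.
- calibration(name): a dict with "intrinsics" (3x3 intrinsics, pixels), "world_to_cam" (4x4, takes a point from world to camera coordinates). Camera axes: x right, y up, looking along -z (the intrinsics and any distortion apply to the point x, -y, -z); pixel columns grow to the right and rows downward; lengths in m; the calibration is good to about 2 mm. A picture is of the moment at which its call begins: read the wrist's pose just before it. calibration takes no time and is no camera call; for the wrist camera it gives the pose at the moment of the call.
- finish_job(): hands the job in; it is judged then, once.
The state is a dict: "time": time; "q": joint angles; "joint_vel": joint speeds; "joint_torque": joint torques, N m; "tool_pos": TCP position; "tcp_rot": TCP orientation; "wrist_force": force on the tool from outside, world axes, zero at the start; "torque": the same for the moment, N m; "width": opening from 0.0 (shut) to 1.0 (fully open); "grip_force": force on a finger pad.
Only numpy, scipy, OpenCV 4.12 (cv2) and the standard library are available. Lean on these libraries where they do the work, as an engineer would, in place of code of your own. Each camera call takes 0.05 s, during which the arm holds its last target. There are 200 camera calls.

## Working session

There is one attempt and no reset: what is moved stays moved. The work goes in short steps, Python scripts to look and compute and a tool call to move; the robot and the scene stay as the last step left them, time stands still between calls to the robot, and variables do not carry over. Pictures are saved under pics/ and viewed, at most 10 in all, crops included, and the job is handed in when it is done.

Besides the shell and the picture viewer there is one more tool, called by a JSON object that holds its "op" and its "data". step_arm: Moves the arm, as the interface text tells. Its arguments: {"type":"object","properties":{"commands":{"type":"array","items":{"type":"object","properties":{"fingers":{"type":"number"},"dx":{"type":"number"},"dy":{"type":"number"},"dz":{"type":"number"},"roll":{"type":"number"}}}},"squeeze":{"type":"number"}},"required":["commands"]}

```bash
mkdir -p pics
cat > h.py <<'E'
from workcell import *
import numpy as np, cv2
from scipy.spatial.transform import Rotation as R
def snap(name,f=None):
    c=calibration(name); p,d=read_camera(name)
    if f: cv2.imwrite('pics/'+f,p)
    return p,d,c
def pt(u,v,d,c,z=None):
    "world point by depth d (array) or on plane z"
    K=np.array(c['intrinsics']);T=np.linalg.inv(np.array(c['world_to_cam']))
    r=np.array([(u-K[0,2])/K[0,0],-(v-K[1,2])/K[1,1],-1])
    if z is None: s=d[int(v),int(u)]
    else: s=(z-T[2,3])/(T[:3,:3]@r)[2]
    return T[:3,:3]@(r*s)+T[:3,3]
E
python3 - <<'E'
from h import *
s=read_state();print(s)
for n in('top','scene'):
    p,d,c=snap(n,n+'.png');np.savez(n,d=d,**{k:np.array(v) for k,v in c.items() if k!='distortion'});print(c)
E
```

```text
{'time': 0.0, 'q': array([ 1.23506715e+00,  2.64791859e-01,  1.60540651e+00,  4.15080722e-07,
        1.27367261e+00, -3.68701811e-02]), 'joint_vel': array([-0.00039961,  0.0006287 , -0.00029294,  0.0005312 ,  0.00118703,
        0.00100012]), 'joint_torque': array([ 1.39821877e-04, -5.15111482e+01, -3.67310035e+01, -1.29019522e-04,
        1.31396975e-02, -5.54349057e-06]), 'tool_pos': array([0.19847899, 0.64438652, 0.22991838]), 'tcp_rot': array([-0.46763851, -3.10616363,  0.00351627]), 'wrist_force': array([-0.21072119,  0.49149958, -0.38358499]), 'torque': array([ 0.01924848, -0.01781502, -0.00593619]), 'grip_force': 0.0, 'width': 1.000821442904714}
{'intrinsics': array([[472.8780222 ,   0.        , 327.10827383],
       [  0.        , 472.8780222 , 190.32484861],
       [  0.        ,   0.        ,   1.        ]]), 'world_to_cam': array([[ 1.25380030e-02, -9.99920668e-01, -1.20651442e-03,
         5.00090569e-02],
       [ 9.94274735e-01,  1.23391402e-02,  1.06139045e-01,
        -5.27937091e-01],
       [-1.06115737e-01, -2.53037847e-03,  9.94350566e-01,
        -1.22406299e+00],
       [ 0.00000000e+00,  0.00000000e+00,  0.00000000e+00,
         1.00000000e+00]])}
{'intrinsics': array([[415.25238705,   0.        , 324.45998123],
       [  0.        , 415.25238705, 197.18789363],
       [  0.        ,   0.        ,   1.        ]]), 'world_to_cam': array([[ 0.36078069,  0.93262333, -0.00714183, -0.25693747],
       [-0.81445542,  0.3187806 ,  0.48481058,  0.39149882],
       [ 0.45442234, -0.1690936 ,  0.87459002, -1.47234981],
       [ 0.        ,  0.        ,  0.        ,  1.        ]])}
```

View pics/top.png

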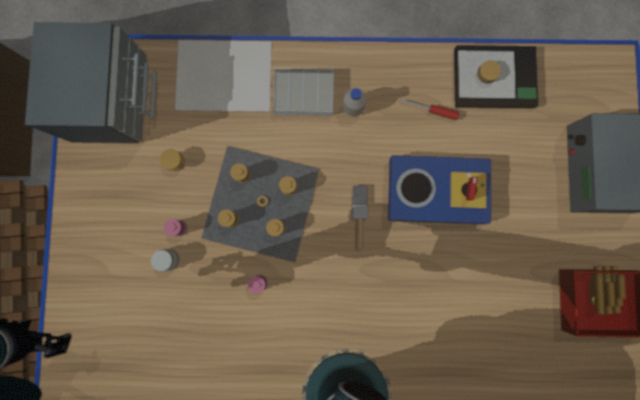

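View pics/scene.png

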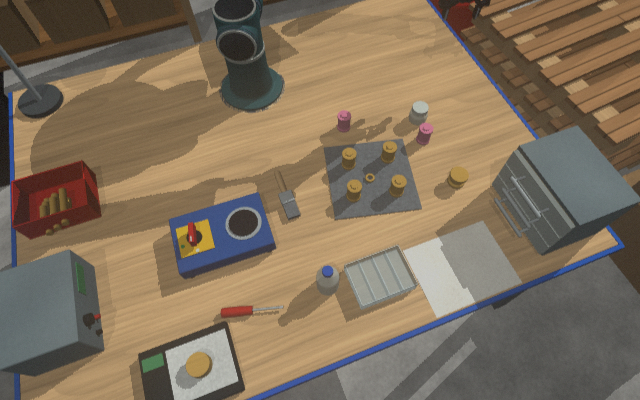

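The top view shows four barrels at about (239,172), (288,185), (227,218) and (275,228), the pad at (416,187), and the handle at (472,188). The pink decoys are at (175,228) and (257,285). The scene view shows the same things from the far side.

Run:
```python
import cv2,numpy as np
t=cv2.imread('pics/top.png');s=cv2.imread('pics/scene.png')
f=lambda im,x,y,w,h,k:cv2.resize(im[y:y+h,x:x+w],None,fx=k,fy=k,interpolation=cv2.INTER_CUBIC)
a=f(t,195,140,130,130,3);b=f(t,380,145,120,85,3)
c=f(s,320,130,110,95,3);e=f(s,160,185,125,95,3)
I=np.zeros((285+390+5,760,3),np.uint8)
I=np.zeros((600,800,3),np.uint8)
a=f(t,200,142,130,125,3);I[:375,:390]=a;I[:255,400:760]=b
I[300:585,400:730]=c;e=f(s,165,190,120,74,3);I[378:600,:360]=e
cv2.imwrite('pics/crop.png',I)
```

```text
(no output)
```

View pics/crop.png

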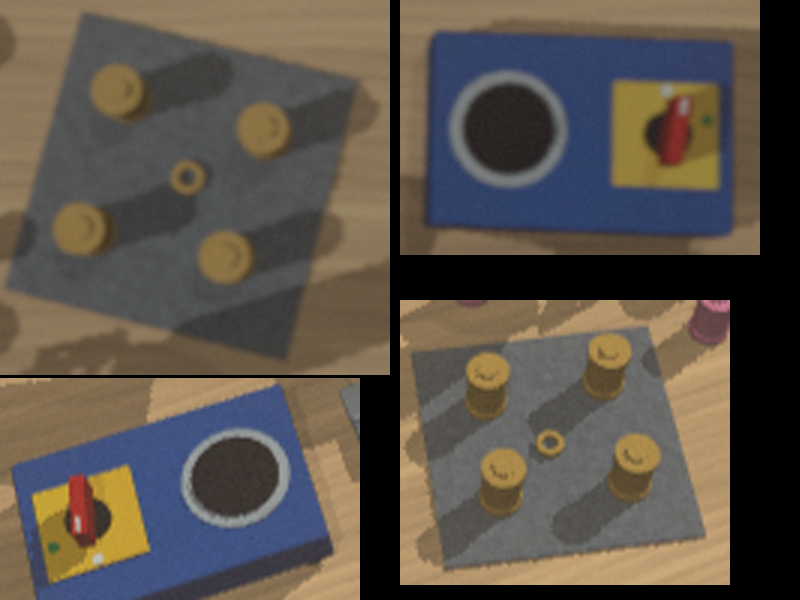

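```bash
cat >> h.py <<'E'
def ray(u,v,c):
    K=np.array(c['intrinsics']);T=np.linalg.inv(np.array(c['world_to_cam']))
    r=T[:3,:3]@np.array([(u-K[0,2])/K[0,0],-(v-K[1,2])/K[1,1],-1]);return T[:3,3],r/np.linalg.norm(r)
def tri(obs):
    A=np.zeros((3,3));b=np.zeros(3)
    for u,v,c in obs:
        o,r=ray(u,v,c);M=np.eye(3)-np.outer(r,r);A+=M;b+=M@o
    return np.linalg.solve(A,b)
E
python3 - <<'E'
from h import *
t=np.load('top.npz');s=np.load('scene.npz')
tc=lambda x,y:(200+x/3-.33,142+y/3-.33,t);tb=lambda x,y:(380+(x-400)/3-.33,145+y/3-.33,t)
sc=lambda x,y:(320+(x-400)/3-.33,130+(y-300)/3-.33,s);sb=lambda x,y:(165+x/3-.33,190+(y-378)/3-.33,s)
P=dict(A=(tc(118,90),sc(635,453)),B=(tc(264,129),sc(503,470)),C=(tc(80,228),sc(609,352)),D=(tc(224,256),sc(487,370)),washer=(tc(187,177),sc(550,442)),
pad=(tb(508,128),sb(236,477)),hmark=(tb(684,102),sb(78,523)),hother=(tb(674,158),sb(78,482)),wdot=(tb(667,90),sb(98,558)),gdot=(tb(707,120),sb(54,547)),pc=(tb(665,134),sb(91,524)))
for k,v in P.items():
    p=tri(v);u,w,c=v[0];print(k,p.round(4),'depth',pt(u,w,c['d'],c).round(4))
for n,(x,y) in dict(p1=(432,35),p2=(733,43),p3=(733,233),p4=(428,224)).items():print(n,pt(*tb(x,y)[:2],None,t,.06).round(4))
E
```

```text
A [0.5695 0.2852 0.0609] depth [0.5684 0.2837 0.0689]
B [0.5379 0.1593 0.0562] depth [0.5366 0.1581 0.0657]
C [0.4502 0.3144 0.0585] depth [0.4499 0.3131 0.0647]
D [0.4276 0.1896 0.0619] depth [0.4277 0.1899 0.0646]
washer [0.4994 0.2313 0.0074] depth [0.4998 0.2318 0.0028]
pad [ 0.5347 -0.172   0.0583] depth [ 0.5335 -0.1704  0.0684]
hmark [ 0.5527 -0.3094  0.1062] depth [ 0.5529 -0.3101  0.1041]
hother [ 0.5071 -0.3033  0.0944] depth [ 0.5063 -0.3015  0.1019]
wdot [ 0.5689 -0.3082  0.0622] depth [ 0.5685 -0.3079  0.065 ]
gdot [ 0.5435 -0.3427  0.0606] depth [ 0.5432 -0.3424  0.0627]
pc [ 0.5314 -0.3076  0.0565] depth [ 0.5287 -0.301   0.0798]
p1 [ 0.6148 -0.1067  0.06  ]
p2 [ 0.611  -0.3673  0.06  ]
p3 [ 0.4466 -0.3633  0.06  ]
p4 [ 0.4511 -0.1031  0.06  ]
```

{"op": "step_arm", "data": {"commands": [{"dx": -0.338, "dy": -0.242, "dz": 0.04, "fingers": -1}, {"dx": -0.338, "dy": -0.242, "dz": 0.04, "fingers": -1}, {"dx": -0.338, "dy": -0.242, "dz": 0.04, "fingers": -1}, {"dx": -0.338, "dy": -0.242, "dz": 0.04, "fingers": -1}, {"dx": -0.338, "dy": -0.242, "dz": 0.04, "fingers": -1}, {"dx": -0.338, "dy": -0.242, "dz": 0.04, "fingers": -1}, {"dx": -0.338, "dy": -0.242, "dz": 0.04, "fingers": -1}, {"dx": -0.338, "dy": -0.242, "dz": 0.04, "fingers": -1}], "squeeze": 50}}

```text
invalid input
```

```bash
cat >> h.py <<'E'
def go(*p):
    s=read_state();r=R.from_rotvec(s['tcp_rot']);return r.inv().apply(np.array(p)-s['tool_pos']).round(4)
E
python3 - <<'E'
from h import *
s=read_state();print(s['tool_pos'],s['wrist_force'],s['width'],s['q'])
p,d,c=snap('wrist','w1.png');np.savez('w1',d=d,**c);print(go(.4502,.3144,.022))
K=c['intrinsics']
for n,P in dict(A=(.5695,.2852,.067),B=(.5379,.1593,.067),C=(.4502,.3144,.067),D=(.4276,.1896,.067)).items():
    q=c['world_to_cam']@np.r_[P,1];print(n,K[0,0]*q[0]/-q[2]+K[0,2],K[1,1]*-q[1]/-q[2]+K[1,2])
E
```

```text
[0.19847677 0.64445205 0.23005966] [ 0.452902   -0.39043478  0.25102817] 0.9993074212919836 [ 1.23509573e+00  2.64689864e-01  1.60527216e+00  1.37392505e-05
  1.27370050e+00 -3.69014009e-02]
[-0.3378 -0.2411  0.2086]
A 154.81120454523216 480.4643980387477
B 68.71844289883904 483.31419591347156
C 135.2785054997111 420.2215023662201
D 45.880223753281314 428.0279662047875
```

View pics/w1.png

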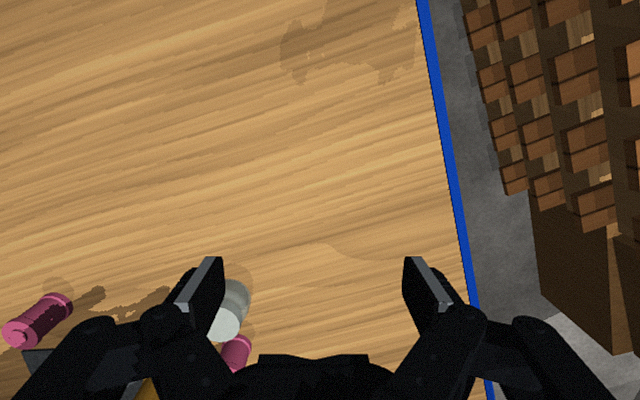

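The move was refused as invalid input, probably because the rows lacked `roll`. The picture shows only the jar (228,310), the pink decoys and the fingers.

{"op": "step_arm", "data": {"commands": [{"dx": -0.338, "dy": -0.242, "dz": 0.04, "roll": 0, "fingers": -1}, {"dx": -0.338, "dy": -0.242, "dz": 0.04, "roll": 0, "fingers": -1}, {"dx": -0.338, "dy": -0.242, "dz": 0.04, "roll": 0, "fingers": -1}, {"dx": -0.338, "dy": -0.242, "dz": 0.04, "roll": 0, "fingers": -1}, {"dx": -0.338, "dy": -0.242, "dz": 0.04, "roll": 0, "fingers": -1}, {"dx": -0.338, "dy": -0.242, "dz": 0.04, "roll": 0, "fingers": -1}, {"dx": -0.338, "dy": -0.242, "dz": 0.04, "roll": 0, "fingers": -1}, {"dx": -0.338, "dy": -0.242, "dz": 0.04, "roll": 0, "fingers": -1}], "squeeze": 50}}

```text
time: 1.15
tool_pos: [0.4516, 0.3116, 0.1906]
tcp_rot: [-0.474, -3.105, 0.002]
wrist_force: [-0.5, -0.1, -0.2]
width: 0.998
grip_force: 0.0
```

```bash
cat > proj.py <<'E'
from h import *
import sys
def proj(P,c):
    K=c['intrinsics'];q=c['world_to_cam']@np.r_[P,1];return K[0,0]*q[0]/-q[2]+K[0,2],K[1,1]*-q[1]/-q[2]+K[1,2]
E
python3 - <<'E'
from proj import *
p,d,c=snap('wrist','w2.png');np.savez('w2',d=d,**c);print(go(.4502,.3144,.022),read_state()['q'])
for n,P in dict(A=(.5695,.2852,.067),B=(.5379,.1593,.067),C=(.4502,.3144,.067),D=(.4276,.1896,.067)).items(): print(n,proj(P,c))
E
```

```text
[0.0009 0.0012 0.1688] [ 5.61342434e-01  5.64018189e-02  1.91957447e+00  3.46639432e-04
  1.16656507e+00 -7.07613561e-01]
A (np.float64(322.13594627749393), np.float64(303.9426609659331))
B (np.float64(195.9815907990722), np.float64(309.9104618824982))
C (np.float64(314.8078909821067), np.float64(188.36692142412193))
D (np.float64(176.97406815223243), np.float64(204.77961638845818))
```

View pics/w2.png

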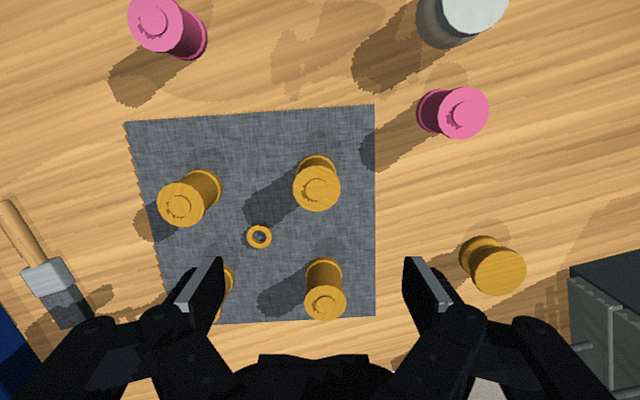

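C's button is at (318,188), A's at (325,301) and D's at (178,205). All are within 3 px of prediction, so the estimates hold. Next I'll descend on C, grip and lift slightly.

{"op": "step_arm", "data": {"commands": [{"dx": 0.001, "dy": 0.004, "dz": 0.06, "roll": 0, "fingers": -1}, {"dx": 0.001, "dy": 0.004, "dz": 0.11, "roll": 0, "fingers": -1}, {"dx": 0.001, "dy": 0.004, "dz": 0.15, "roll": 0, "fingers": -1}, {"dx": 0.001, "dy": 0.004, "dz": 0.169, "roll": 0, "fingers": -1}, {"dx": 0.001, "dy": 0.004, "dz": 0.169, "roll": 0, "fingers": 1}, {"dx": 0.001, "dy": 0.004, "dz": 0.169, "roll": 0, "fingers": 1}, {"dx": 0.001, "dy": 0.004, "dz": 0.169, "roll": 0, "fingers": 1}, {"dx": 0.001, "dy": 0.004, "dz": 0.169, "roll": 0, "fingers": 1}], "squeeze": 50}}

```text
time: 2.2
tool_pos: [0.4524, 0.3195, 0.0246]
tcp_rot: [0.467, 3.104, 0.004]
wrist_force: [-0.3, -0.2, 7.0]
width: 0.479
grip_force: 51.1
```

{"op": "step_arm", "data": {"commands": [{"dx": 0, "dy": 0, "dz": 0, "roll": 0, "fingers": 1}, {"dx": 0, "dy": 0, "dz": 0, "roll": 0, "fingers": 1}, {"dx": 0, "dy": 0, "dz": -0.006, "roll": 0, "fingers": 1}, {"dx": 0, "dy": 0, "dz": -0.012, "roll": 0, "fingers": 1}, {"dx": 0, "dy": 0, "dz": -0.015, "roll": 0, "fingers": 1}, {"dx": 0, "dy": 0, "dz": -0.015, "roll": 0, "fingers": 1}, {"dx": 0, "dy": 0, "dz": -0.015, "roll": 0, "fingers": 1}, {"dx": 0, "dy": 0, "dz": -0.015, "roll": 0, "fingers": 1}]}}

```text
time: 3.2
tool_pos: [0.4505, 0.3183, 0.037]
tcp_rot: [-0.468, -3.106, 0.001]
wrist_force: [-0.4, 0.3, -3.0]
width: 0.482
grip_force: 50.8
```

Only 3.0 N, so C is hollow. I'll set it down and go on to A.

{"op": "step_arm", "data": {"commands": [{"dx": 0, "dy": 0, "dz": 0.008, "roll": 0, "fingers": 1}, {"dx": 0, "dy": 0, "dz": 0.0145, "roll": 0, "fingers": 1}, {"dx": 0, "dy": 0, "dz": 0.0145, "roll": 0, "fingers": 1}, {"dx": 0, "dy": 0, "dz": 0.0145, "roll": 0, "fingers": -1}, {"dx": 0, "dy": 0, "dz": 0.0145, "roll": 0, "fingers": -1}, {"dx": 0, "dy": 0, "dz": 0.0145, "roll": 0, "fingers": -1}, {"dx": 0, "dy": 0, "dz": -0.03, "roll": 0, "fingers": -1}, {"dx": 0, "dy": 0, "dz": -0.085, "roll": 0, "fingers": -1}]}}

```text
time: 4.2
tool_pos: [0.4493, 0.3175, 0.1213]
tcp_rot: [-0.467, -3.103, 0.005]
wrist_force: [1.9, 0.0, -0.8]
width: 1.001
grip_force: 0.0
```

Run:
```python
from h import *
w=np.load('w2.npz')
for n,u,v in(('A',325,301),('C',318,188),('D',178,205)):print(n,pt(u,v,None,w,.067))
print(read_state()['width'],read_state()['tool_pos'],go(.567,.288,.022))
```

```text
A [0.56698062 0.28900269 0.067     ]
C [0.45072569 0.31723445 0.067     ]
D [0.42807386 0.19040404 0.067     ]
1.0007776583122756 [0.44926919 0.31747393 0.12129947] [-0.1215  0.0068  0.0989]
```

{"op": "step_arm", "data": {"commands": [{"dx": -0.06, "dy": 0.004, "dz": 0, "roll": 0, "fingers": -1}, {"dx": -0.121, "dy": 0.007, "dz": 0, "roll": 0, "fingers": -1}, {"dx": -0.121, "dy": 0.007, "dz": 0.01, "roll": 0, "fingers": -1}, {"dx": -0.121, "dy": 0.007, "dz": 0.06, "roll": 0, "fingers": -1}, {"dx": -0.121, "dy": 0.007, "dz": 0.1, "roll": 0, "fingers": -1}, {"dx": -0.121, "dy": 0.007, "dz": 0.1, "roll": 0, "fingers": -1}, {"dx": -0.121, "dy": 0.007, "dz": 0.1, "roll": 0, "fingers": 1}, {"dx": -0.121, "dy": 0.007, "dz": 0.1, "roll": 0, "fingers": 1}]}}

```text
time: 5.2
tool_pos: [0.5701, 0.2905, 0.0249]
tcp_rot: [0.467, 3.103, 0.004]
wrist_force: [0.2, 0.0, -0.5]
width: 0.603
grip_force: 0.0
```

{"op": "step_arm", "data": {"commands": [{"dx": 0, "dy": 0, "dz": 0, "roll": 0, "fingers": 1}, {"dx": 0, "dy": 0, "dz": 0, "roll": 0, "fingers": 1}, {"dx": 0, "dy": 0, "dz": 0, "roll": 0, "fingers": 1}, {"dx": 0, "dy": 0, "dz": -0.01, "roll": 0, "fingers": 1}, {"dx": 0, "dy": 0, "dz": -0.015, "roll": 0, "fingers": 1}, {"dx": 0, "dy": 0, "dz": -0.015, "roll": 0, "fingers": 1}, {"dx": 0, "dy": 0, "dz": -0.015, "roll": 0, "fingers": 1}, {"dx": 0, "dy": 0, "dz": -0.015, "roll": 0, "fingers": 1}]}}

```text
time: 6.2
tool_pos: [0.568, 0.2893, 0.0367]
tcp_rot: [-0.468, -3.106, 0.001]
wrist_force: [0.1, -1.0, -2.9]
width: 0.484
grip_force: 50.8
```

2.9 N: A is hollow too. Next is B.

{"op": "step_arm", "data": {"commands": [{"dx": 0, "dy": 0, "dz": 0.008, "roll": 0, "fingers": 1}, {"dx": 0, "dy": 0, "dz": 0.0145, "roll": 0, "fingers": 1}, {"dx": 0, "dy": 0, "dz": 0.0145, "roll": 0, "fingers": 1}, {"dx": 0, "dy": 0, "dz": 0.0145, "roll": 0, "fingers": -1}, {"dx": 0, "dy": 0, "dz": 0.0145, "roll": 0, "fingers": -1}, {"dx": 0, "dy": 0, "dz": 0.0145, "roll": 0, "fingers": -1}, {"dx": 0, "dy": 0, "dz": -0.03, "roll": 0, "fingers": -1}, {"dx": 0, "dy": 0, "dz": -0.085, "roll": 0, "fingers": -1}]}}

```text
time: 7.2
tool_pos: [0.5668, 0.2888, 0.1209]
tcp_rot: [-0.467, -3.103, 0.004]
wrist_force: [0.7, 0.0, -0.5]
width: 1.0
grip_force: 0.0
```

Run:
```python
from h import *
print(read_state()['tool_pos'],go(.5365,.1615,.022))
```

```text
[0.56681757 0.2887818  0.1208805 ] [-0.0089 -0.1303  0.0993]
```

{"op": "step_arm", "data": {"commands": [{"dx": -0.004, "dy": -0.06, "dz": 0, "roll": 0, "fingers": -1}, {"dx": -0.008, "dy": -0.12, "dz": 0, "roll": 0, "fingers": -1}, {"dx": -0.008, "dy": -0.13, "dz": 0, "roll": 0, "fingers": -1}, {"dx": -0.008, "dy": -0.13, "dz": 0.04, "roll": 0, "fingers": -1}, {"dx": -0.008, "dy": -0.13, "dz": 0.085, "roll": 0, "fingers": -1}, {"dx": -0.008, "dy": -0.13, "dz": 0.1, "roll": 0, "fingers": -1}, {"dx": -0.008, "dy": -0.13, "dz": 0.1, "roll": 0, "fingers": 1}, {"dx": -0.008, "dy": -0.13, "dz": 0.1, "roll": 0, "fingers": 1}]}}

```text
time: 8.2
tool_pos: [0.5394, 0.1637, 0.0239]
tcp_rot: [0.467, 3.104, 0.002]
wrist_force: [0.7, 0.4, 0.0]
width: 0.605
grip_force: 0.0
```

{"op": "step_arm", "data": {"commands": [{"dx": 0, "dy": 0, "dz": 0, "roll": 0, "fingers": 1}, {"dx": 0, "dy": 0, "dz": 0, "roll": 0, "fingers": 1}, {"dx": 0, "dy": 0, "dz": 0, "roll": 0, "fingers": 1}, {"dx": 0, "dy": 0, "dz": -0.01, "roll": 0, "fingers": 1}, {"dx": 0, "dy": 0, "dz": -0.015, "roll": 0, "fingers": 1}, {"dx": 0, "dy": 0, "dz": -0.015, "roll": 0, "fingers": 1}, {"dx": 0, "dy": 0, "dz": -0.015, "roll": 0, "fingers": 1}, {"dx": 0, "dy": 0, "dz": -0.015, "roll": 0, "fingers": 1}]}}

```text
time: 9.2
tool_pos: [0.5373, 0.1628, 0.0368]
tcp_rot: [-0.467, -3.106, 0.001]
wrist_force: [-0.2, -0.3, -5.2]
width: 0.478
grip_force: 51.4
```

{"op": "step_arm", "data": {"commands": [{"dx": 0, "dy": 0, "dz": -0.02, "roll": 0, "fingers": 1}, {"dx": 0, "dy": 0, "dz": -0.02, "roll": 0, "fingers": 1}, {"dx": 0, "dy": 0, "dz": -0.02, "roll": 0, "fingers": 1}, {"dx": 0, "dy": 0, "dz": -0.02, "roll": 0, "fingers": 1}]}}

```text
time: 9.7
tool_pos: [0.537, 0.1627, 0.0563]
tcp_rot: [-0.467, -3.105, 0.001]
wrist_force: [-0.7, 0.3, -5.3]
width: 0.482
grip_force: 51.8
```

Run:
```python
from h import *
for i in range(6):
    read_camera('top'); print(read_state()['wrist_force'],read_state()['tool_pos'])
```

```text
[ 0.16076702 -0.9535445  -4.72650882] [0.53703497 0.16272379 0.05636273]
[-0.10001112  1.57219461 -6.4067903 ] [0.53718073 0.16274839 0.05651369]
[-0.01235259 -0.24178334 -5.91872038] [0.53728869 0.16275711 0.05662224]
[ 0.15121257  0.29881124 -5.75755531] [0.53742346 0.16280402 0.05676673]
[-0.22754404 -0.22233746 -5.71687295] [0.53753057 0.16285588 0.05689951]
[-0.3804528   0.36169885 -6.07340996] [0.53765051 0.1628769  0.05701381]
```

It averages about 5.7 N, so B is the cored barrel. I'll raise it and carry it to the pad.

{"op": "step_arm", "data": {"commands": [{"dx": 0, "dy": 0, "dz": -0.05, "roll": 0, "fingers": 1}, {"dx": -0.005, "dy": -0.01, "dz": -0.1, "roll": 0, "fingers": 1}, {"dx": -0.02, "dy": -0.06, "dz": -0.11, "roll": 0, "fingers": 1}, {"dx": -0.036, "dy": -0.12, "dz": -0.11, "roll": 0, "fingers": 1}, {"dx": -0.053, "dy": -0.18, "dz": -0.11, "roll": 0, "fingers": 1}, {"dx": -0.07, "dy": -0.24, "dz": -0.11, "roll": 0, "fingers": 1}, {"dx": -0.085, "dy": -0.29, "dz": -0.11, "roll": 0, "fingers": 1}, {"dx": -0.094, "dy": -0.32, "dz": -0.11, "roll": 0, "fingers": 1}]}}

```text
time: 11.0
tool_pos: [0.533, -0.1733, 0.1673]
tcp_rot: [0.471, 3.106, -0.001]
wrist_force: [0.7, 0.2, -5.1]
width: 0.478
grip_force: 53.5
```

{"op": "step_arm", "data": {"commands": [{"dx": 0, "dy": 0, "dz": 0, "roll": 0, "fingers": 1}, {"dx": 0, "dy": 0, "dz": 0, "roll": 0, "fingers": 1}]}}

```text
time: 11.25
tool_pos: [0.5331, -0.1702, 0.1669]
tcp_rot: [-0.468, -3.106, -0.001]
wrist_force: [-0.7, -0.2, -5.1]
width: 0.481
grip_force: 53.5
```

Run:
```python
from h import *
t=np.load('top.npz');s=np.load('scene.npz')
for (u,v,c) in((380+108/3-.33,145+128/3-.33,t),(165+236/3-.33,190+99/3-.33,s)):print(pt(u,v,None,c,.066))
st=read_state();print(st['tool_pos'],st['q'],go(.534,-.171,.1))
p,d,c=snap('wrist','w3.png');np.savez('w3',d=d,**c)
```

```text
[ 0.53377184 -0.17087333  0.066     ]
[ 0.53883897 -0.17140484  0.066     ]
[ 0.53307108 -0.17021702  0.16694346] [-3.53925954e-01  9.73025168e-02  1.92191710e+00  5.95191276e-04
  1.12331899e+00 -1.62558252e+00] [-0.0012 -0.0005  0.0669]
```

View pics/w3.png

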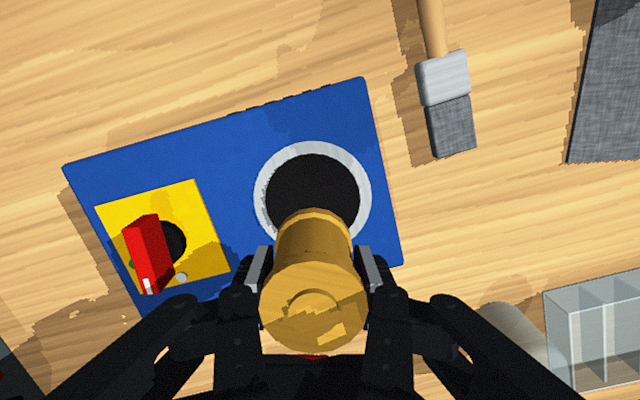

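The wrist view shows the pad ellipse centred near (314,193) and the handle at about (150,255), with its white mark at (148,285) beside the white dot (181,278). The barrel hangs upright in the fingers.

Run:
```python
from h import *
w=np.load('w3.npz')
print(pt(314,193,None,w,.066)); print('white',pt(181,278,None,w,.062),'green',pt(131,263,None,w,.062))
for u,v in((314,193),(250,280),(150,265)):
    if w['d'][v,u]>0:print(u,v,pt(u,v,w['d'],w))
```

```text
[ 0.52905189 -0.16727177  0.066     ]
white [ 0.57226276 -0.3085184   0.062     ] green [ 0.54467557 -0.34516475  0.062     ]
314 193 [ 0.52909644 -0.16728485  0.06584686]
250 280 [ 0.51570172 -0.19003724  0.20382928]
150 265 [ 0.53658907 -0.3002168   0.10175787]
```

{"op": "step_arm", "data": {"commands": [{"dx": 0, "dy": 0, "dz": 0.02, "roll": 0, "fingers": 1}, {"dx": 0, "dy": 0, "dz": 0.04, "roll": 0, "fingers": 1}, {"dx": 0, "dy": 0, "dz": 0.055, "roll": 0, "fingers": 1}, {"dx": 0, "dy": 0, "dz": 0.065, "roll": 0, "fingers": 1}, {"dx": 0, "dy": 0, "dz": 0.073, "roll": 0, "fingers": 1}, {"dx": 0, "dy": 0, "dz": 0.076, "roll": 0, "fingers": 1}, {"dx": 0, "dy": 0, "dz": 0.076, "roll": 0, "fingers": 1}, {"dx": 0, "dy": 0, "dz": 0.076, "roll": 0, "fingers": 1}]}}

```text
time: 12.3
tool_pos: [0.5339, -0.1708, 0.0919]
tcp_rot: [0.468, 3.105, -0.0]
wrist_force: [0.4, 0.1, -5.7]
width: 0.48
grip_force: 53.5
```

{"op": "step_arm", "data": {"commands": [{"dx": 0, "dy": 0, "dz": 0.002, "roll": 0, "fingers": 1}, {"dx": 0, "dy": 0, "dz": 0.004, "roll": 0, "fingers": 1}, {"dx": 0, "dy": 0, "dz": 0.004, "roll": 0, "fingers": 1}]}}

```text
time: 12.68
tool_pos: [0.5332, -0.1705, 0.087]
tcp_rot: [-0.468, -3.106, -0.0]
wrist_force: [-0.3, -0.2, -5.5]
width: 0.482
grip_force: 53.5
```

{"op": "step_arm", "data": {"commands": [{"dx": 0, "dy": 0, "dz": 0.0015, "roll": 0, "fingers": 1}, {"dx": 0, "dy": 0, "dz": 0.003, "roll": 0, "fingers": 1}, {"dx": 0, "dy": 0, "dz": 0.003, "roll": 0, "fingers": 1}]}}

```text
time: 13.05
tool_pos: [0.5336, -0.1707, 0.0865]
tcp_rot: [-0.467, -3.107, 0.0]
wrist_force: [-6.2, 1.8, 8.9]
width: 0.482
grip_force: 54.9
```

Contact. I'll ease off a little, then release and rise.

{"op": "step_arm", "data": {"commands": [{"dx": 0, "dy": 0, "dz": -0.002, "roll": 0, "fingers": 1}, {"dx": 0, "dy": 0, "dz": -0.002, "roll": 0, "fingers": 1}, {"dx": 0, "dy": 0, "dz": -0.002, "roll": 0, "fingers": -1}, {"dx": 0, "dy": 0, "dz": -0.002, "roll": 0, "fingers": -1}, {"dx": 0, "dy": 0, "dz": -0.002, "roll": 0, "fingers": -1}, {"dx": 0, "dy": 0, "dz": -0.002, "roll": 0, "fingers": -1}, {"dx": 0, "dy": 0, "dz": -0.05, "roll": 0, "fingers": -1}, {"dx": 0, "dy": 0, "dz": -0.11, "roll": 0, "fingers": -1}]}}

```text
time: 14.05
tool_pos: [0.5319, -0.17, 0.1934]
tcp_rot: [-0.467, -3.102, -0.001]
wrist_force: [1.7, 0.2, -0.5]
width: 1.0
grip_force: 0.0
```

Run:
```python
from h import *
st=read_state();print(st['tool_pos'],go(.57,-.24,.25))
p,d,c=snap('wrist','w4.png');np.savez('w4',d=d,**c)
```

```text
[ 0.53189806 -0.17004809  0.19343888] [-0.0567 -0.0556 -0.0568]
```

View pics/w4.png

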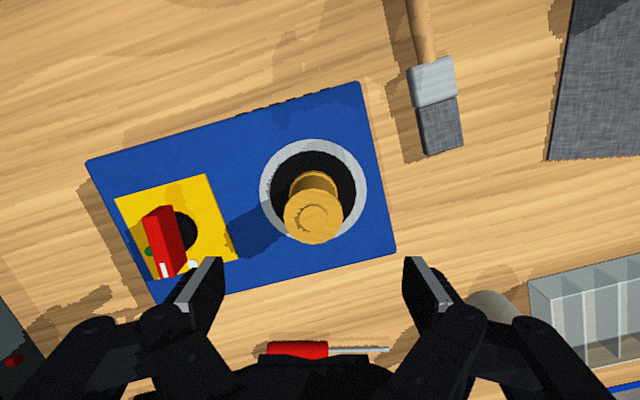

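The cored barrel stands upright on the pad at (313,215). Now I'll measure the handle from the red pixels with depth.

Run:
```python
from h import *
for f,n in(('w3','w3'),('w4','w4'),('top','top')):
    w=np.load(n+'.npz');p=cv2.imread(f'pics/{f}.png').astype(int);d=w['d']
    m=(p[...,2]>90)&(p[...,1]<70)&(p[...,0]<70)&(d>0)
    P=np.array([pt(u,v,d,w) for v,u in zip(*np.nonzero(m))])
    P=P[(abs(P[:,0]-.53)<.06)&(abs(P[:,1]+.305)<.06)]
    print(n,len(P),np.percentile(P[:,2],[5,50,95,99]).round(4))
    Q=P[P[:,2]>.095]; r=cv2.minAreaRect((Q[:,:2]*1000).astype(np.float32));print(r)
    b=cv2.boxPoints(r);print(b.round(1).tolist())
    k=np.median(Q,0);print(k)
w=np.load('w4.npz')
print('barrel button',pt(314,219,None,w,.129), 'white',pt(192,266,None,w,.062),'mark',pt(166,268,w['d'],w))
print(go(.531,-.307,.19))
```

```text
w3 2413 [0.0766 0.0992 0.1031 0.1036]
((531.9760131835938, -304.88092041015625), (15.398279190063477, 57.99737548828125), 80.06742095947266)
[[502.1000061035156, -307.5], [559.2000122070312, -317.5], [561.9000244140625, -302.29998779296875], [504.70001220703125, -292.29998779296875]]
[ 0.52642536 -0.3019156   0.10216302]
w4 2013 [0.077  0.0993 0.1032 0.1038]
((532.1644287109375, -304.9534912109375), (14.75498104095459, 58.12419128417969), 80.17816162109375)
[[502.29998779296875, -307.29998779296875], [559.5, -317.20001220703125], [562.0999755859375, -302.6000061035156], [504.79998779296875, -292.70001220703125]]
[ 0.52798937 -0.30223462  0.10210956]
top 130 [0.0853 0.1009 0.1058 0.107 ]
((527.1927490234375, -306.7879333496094), (15.553760528564453, 52.82527542114258), 80.66178894042969)
[[499.8999938964844, -310.20001220703125], [552.0, -318.70001220703125], [554.5, -303.3999938964844], [502.3999938964844, -294.79998779296875]]
[ 0.52354283 -0.30405855  0.10213633]
barrel button [ 0.53571054 -0.16965144  0.129     ] white [ 0.57335604 -0.30902257  0.062     ] mark [ 0.55110579 -0.3064501   0.10341744]
[-0.0332 -0.1309  0.0151]
```

{"op": "step_arm", "data": {"commands": [{"dx": -0.017, "dy": -0.06, "dz": 0, "roll": -3, "fingers": -1}, {"dx": -0.03, "dy": -0.11, "dz": 0, "roll": -7, "fingers": -1}, {"dx": -0.035, "dy": -0.13, "dz": 0, "roll": -7, "fingers": -1}, {"dx": -0.035, "dy": -0.13, "dz": 0.03, "roll": -7, "fingers": -0.3}, {"dx": -0.035, "dy": -0.13, "dz": 0.06, "roll": -7, "fingers": -0.3}, {"dx": -0.035, "dy": -0.13, "dz": 0.06, "roll": -7, "fingers": -0.3}, {"dx": -0.035, "dy": -0.13, "dz": 0.06, "roll": -7, "fingers": -0.3}, {"dx": -0.035, "dy": -0.13, "dz": 0.06, "roll": -7, "fingers": -0.3}]}}

```text
time: 15.1
tool_pos: [0.5298, -0.3055, 0.1362]
tcp_rot: [0.276, 3.127, -0.002]
wrist_force: [-0.2, 0.3, -0.0]
width: 0.649
grip_force: 0.0
```

Run:
```python
from h import *
s=read_state();y=R.from_rotvec(s['tcp_rot']).as_matrix()[:,1];print(s['tool_pos'],s['width'],s['q'],np.degrees(np.arctan2(y[1],y[0])),go(.532,-.305,.074))
```

```text
[ 0.52983987 -0.30554367  0.13621901] 0.6490779998416913 [-5.63861986e-01  2.18723816e-01  1.84203394e+00  9.96011491e-05
  1.07768776e+00 -1.95829735e+00] 79.8924739445452 [-0.0018  0.001   0.0622]
```

{"op": "step_arm", "data": {"commands": [{"dx": -0.002, "dy": 0.001, "dz": 0.03, "roll": 0, "fingers": -0.3}, {"dx": -0.002, "dy": 0.001, "dz": 0.055, "roll": 0, "fingers": -0.3}, {"dx": -0.002, "dy": 0.001, "dz": 0.062, "roll": 0, "fingers": -0.3}, {"dx": -0.002, "dy": 0.001, "dz": 0.062, "roll": 0, "fingers": 1}, {"dx": -0.002, "dy": 0.001, "dz": 0.062, "roll": 0, "fingers": 1}, {"dx": -0.002, "dy": 0.001, "dz": 0.062, "roll": 0, "fingers": 1}, {"dx": -0.002, "dy": 0.001, "dz": 0.062, "roll": 0, "fingers": 1}, {"dx": -0.002, "dy": 0.001, "dz": 0.062, "roll": 0, "fingers": 1}], "squeeze": 80}}

```text
time: 16.1
tool_pos: [0.5319, -0.3063, 0.0746]
tcp_rot: [0.277, 3.126, -0.005]
wrist_force: [-1.9, -4.1, 7.1]
width: 0.147
grip_force: 78.8
```

Run:
```python
from h import *
s=read_state();print(s['tool_pos'],s['width'],s['wrist_force'],s['torque'],s['grip_force'])
```

```text
[ 0.53191884 -0.30632512  0.07461039] 0.1467841499443813 [-1.92140387 -4.10565954  7.10145566] [-0.40103431  0.29469796  0.07024583] 78.76493644893765
```

Gripped. Now I'll turn it clockwise (positive roll).

{"op": "step_arm", "data": {"commands": [{"dx": 0, "dy": 0, "dz": 0, "roll": 8, "fingers": 1}, {"dx": 0, "dy": 0, "dz": 0, "roll": 16, "fingers": 1}, {"dx": 0, "dy": 0, "dz": 0, "roll": 24, "fingers": 1}, {"dx": 0, "dy": 0, "dz": 0, "roll": 32, "fingers": 1}, {"dx": 0, "dy": 0, "dz": 0, "roll": 40, "fingers": 1}]}}

```text
time: 16.73
tool_pos: [0.5319, -0.3065, 0.0746]
tcp_rot: [1.335, 2.839, -0.003]
wrist_force: [-2.5, -3.8, 4.4]
width: 0.152
grip_force: 78.7
```

```bash
cat > y.py <<'E'
from h import *
s=read_state();y=R.from_rotvec(s['tcp_rot']).as_matrix()[:,1];print(np.degrees(np.arctan2(y[1],y[0])),s['tool_pos'],s['wrist_force'],s['torque'],s['width'])
E
python3 y.py
```

```text
39.62816551308809 [ 0.53189318 -0.30654255  0.07462955] [-2.53006979 -3.81418036  4.39929482] [-0.58904903  0.32523312  0.03506053] 0.15157963455219767
```

{"op": "step_arm", "data": {"commands": [{"dx": 0, "dy": 0, "dz": 0, "roll": 8, "fingers": 1}, {"dx": 0, "dy": 0, "dz": 0, "roll": 16, "fingers": 1}, {"dx": 0, "dy": 0, "dz": 0, "roll": 22, "fingers": 1}, {"dx": 0, "dy": 0, "dz": 0, "roll": 26, "fingers": 1}, {"dx": 0, "dy": 0, "dz": 0, "roll": 28, "fingers": 1}, {"dx": 0, "dy": 0, "dz": 0, "roll": 28, "fingers": 1}, {"dx": 0, "dy": 0, "dz": 0, "roll": 28, "fingers": 1}]}}

```text
time: 17.6
tool_pos: [0.5318, -0.3067, 0.0747]
tcp_rot: [1.965, 2.445, -0.006]
wrist_force: [-3.0, -4.5, 6.2]
width: 0.149
grip_force: 114.6
```

```bash
python3 y.py
```

```text
12.409171297889669 [ 0.53177081 -0.30669244  0.07472295] [-3.03945493 -4.49196473  6.16645793] [-0.61597626  0.36400498  2.9164397 ] 0.14899178642466623
```

The torque jumped to 2.9 N m, so it is at the stop. I'll release and lift.

{"op": "step_arm", "data": {"commands": [{"dx": 0, "dy": 0, "dz": 0, "roll": 0, "fingers": -0.3}, {"dx": 0, "dy": 0, "dz": 0, "roll": 0, "fingers": -0.3}, {"dx": 0, "dy": 0, "dz": 0, "roll": 0, "fingers": -0.3}, {"dx": 0, "dy": 0, "dz": -0.04, "roll": 0, "fingers": -0.3}, {"dx": 0, "dy": 0, "dz": -0.09, "roll": 0, "fingers": -0.3}, {"dx": 0, "dy": 0, "dz": -0.14, "roll": 0, "fingers": -0.3}, {"dx": 0, "dy": 0, "dz": -0.14, "roll": 0, "fingers": -0.3}, {"dx": 0, "dy": 0, "dz": -0.14, "roll": 0, "fingers": -0.3}]}}

```text
time: 18.6
tool_pos: [0.5304, -0.3043, 0.2118]
tcp_rot: [-1.979, -2.439, -0.0]
wrist_force: [-0.4, -0.3, 0.1]
width: 0.656
grip_force: 0.0
```

Run:
```python
from h import *
p,d,c=snap('scene','s2.png');q,d2,c2=snap('wrist')
m=(q[...,2]>90)&(q[...,1]<70)&(q[...,0]<70)&(d2>0)
P=np.array([pt(u,v,d2,c2) for v,u in zip(*np.nonzero(m))])
P=P[(abs(P[:,0]-.53)<.06)&(abs(P[:,1]+.305)<.06)&(P[:,2]>.095)] if len(P) else P
if len(P):print(len(P),cv2.minAreaRect((P[:,:2]*1000).astype(np.float32)))
f=lambda im,x,y,w,h,k:cv2.resize(im[y:y+h,x:x+w],None,fx=k,fy=k,interpolation=cv2.INTER_CUBIC)
cv2.imwrite('pics/s2c.png',f(p,160,120,280,160,2.8))
```

```text
940 ((516.5927734375, -302.406494140625), (54.99208450317383, 70.54493713378906), 80.04766845703125)
```

View pics/s2c.png

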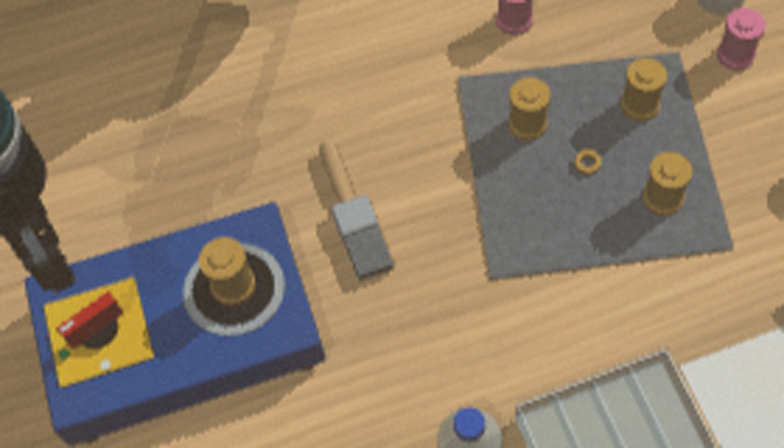

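The scene view shows the barrel on the pad centre (its foot near (233,290) in the crop), the three hollow ones upright on the mat, and the handle's mark pointing towards the green dot (63,353). One check of the handle angle before handing in.

Run:
```python
from h import *
for n in('wrist','scene'):
    q,d2,c2=snap(n)
    m=(q[...,2]>90)&(q[...,1]<75)&(q[...,0]<75)&(d2>0)
    P=np.array([pt(u,v,d2,c2) for v,u in zip(*np.nonzero(m))]).reshape(-1,3)
    P=P[(np.hypot(P[:,0]-.532,P[:,1]+.305)<.034)&(P[:,2]>.097)&(P[:,2]<.107)]
    if len(P)>10:
        w,V=np.linalg.eigh(np.cov(P[:,:2].T));v=V[:,1];print(n,len(P),np.degrees(np.arctan2(v[1],v[0])),np.sqrt(w))
s=read_state();print(s['joint_vel'].round(3),s['grip_force'])
```

```text
wrist 924 109.93638774934627 [0.0040406  0.01567413]
scene 81 113.23450372825087 [0.00372729 0.01467818]
[ 0.    -0.001 -0.007  0.001  0.001 -0.   ] 0.0
```

The angle reads a little short, so I'll step aside for a clear view.

{"op": "step_arm", "data": {"commands": [{"dx": -0.04, "dy": 0, "dz": 0, "roll": 0, "fingers": -0.3}, {"dx": -0.08, "dy": 0, "dz": 0, "roll": 0, "fingers": -0.3}, {"dx": -0.08, "dy": 0, "dz": 0, "roll": 0, "fingers": -0.3}, {"dx": -0.08, "dy": 0, "dz": 0, "roll": 0, "fingers": -0.3}]}}

```text
time: 19.3
tool_pos: [0.5465, -0.3821, 0.2107]
tcp_rot: [-1.978, -2.437, -0.001]
wrist_force: [-0.1, 0.9, 0.2]
width: 0.652
grip_force: 0.0
```

Run:
```python
from h import *
q,d2,c2=snap('wrist','w5.png');np.savez('w5',d=d2,**c2)
m=(q[...,2]>70)&(q[...,1]<75)&(q[...,0]<75)&(q[...,2]>1.6*q[...,1])&(d2>0)
P=np.array([pt(u,v,d2,c2) for v,u in zip(*np.nonzero(m))]).reshape(-1,3)
P=P[(np.hypot(P[:,0]-.532,P[:,1]+.305)<.034)&(P[:,2]>.0995)&(P[:,2]<.107)]
print(len(P),cv2.minAreaRect((P[:,:2]*1000).astype(np.float32)))
```

```text
1215 ((532.5899658203125, -305.8751220703125), (13.660348892211914, 57.34770965576172), 19.898378372192383)
```

View pics/w5.png

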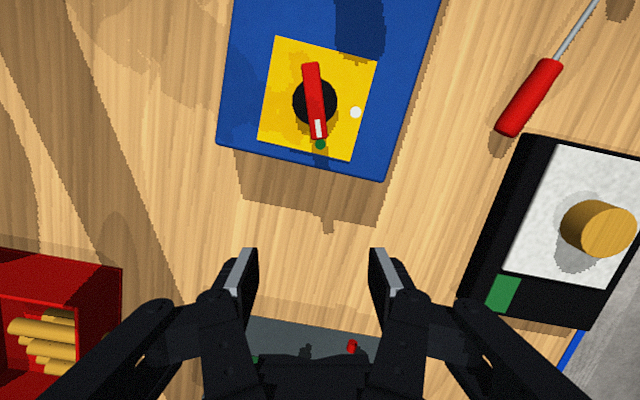

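The clear view shows the bar's mark (319,128) pointing at the green dot (320,145). The bar is at −70°. It turned 60° from a start already past off, up to the firm stop. Nothing is touched, so I'll hand it in.

```bash
python3 -c "
from workcell import *
print(finish_job())"
```

```text
the job is handed in; nothing more can be done
None
```

I found the cored barrel by its weight (about 5.7 N against 3 N for the two hollow ones I lifted), set it upright on the shaker's pad, and turned the handle clockwise to its on stop with its mark at the green dot. The job is handed in, but it returned no verdict, so I have no confirmation that it passed.

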